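Seat a bearing ring in the ring comparator and bring up the gauge

ROBOT

A 6-joint arm with a two-finger parallel gripper is mounted at the origin on a cart in front of the work surface, level with it; the furniture and walls round the work are solid. World frame = base frame: x ahead of the robot, y to its left, z up, the work surface at z = 0. Lengths are in m, angles in rad, forces in N, time in s.
With the tool pointing down it reaches from about 0.25 to 0.725 m from the base axis. Payload 4 kg.
Tool frame: the origin (TCP) lies midway between the tips of the shut fingers; the grasp point (between the pads) lies 19 mm behind it; z points along the fingers, y is the direction in which the jaws open and shut (so a half turn about z gives the same grasp; the last joint's range is limited). The gripper opens to 85 mm and grips with 20 to 120 N. Pads are 22 mm wide; open, the fingers measure 114 mm over their backs; the gripper's body (76 mm by 85 mm) begins 54 mm behind the grasp point. The pads swing forward as they close: fully open they stand 13 mm farther back than shut.
Start: joints at [0, 0.241, 0.005, 1.335, 0, 1.571], TCP at [0.5, -0, 0.231] pointing down, gripper open.
Joint ranges: [-2.72, 2.72], [-1.05, 1.87], [-1.09, 1.28], [-1.99, 2.15], [-1.42, 1.44], [-3.14, 3.14]. Speed limits (rad/s): [2.79, 2.79, 3.14, 3.14, 3.14, 3.14].

INTERFACE

Orientations are given as a unit quaternion [x, y, z, w].
In Python, from workcell import bot, vision gives the robot as it stands. The module is installed in compiled form; this text tells all that it offers.
- The arm moves only by the tool send_rows, never from a script. Its argument "targets" is a list that holds one entry, the list of rows, each a list of 5 numbers: the shift along the world's x, y, z in cm, then the turn about the world's z in rad, then the finger opening in cm, from 0 to 8.54. A call has 1 to 12 rows; each row is the pose to reach, as a shift and turn from the pose commanded when the call began; what a row does not reach only later rows make up. A row lasts 1/8 s, in which the tool goes at most 62.5 mm and 10.7 degrees, less where a joint would pass 70% of its speed; a pose out of reach is approached as far as the arm can. A call with a gripper value outside its range is refused whole. The fingers move at their own pace and stop on an object; the grip force is fixed at half the most. Time passes only in rows, so rows that repeat a pose let the fingers close. It gives the time, the measured TCP pose, the force and the opening at its end, in the units of the state.
- bot.get_obs(): the state, without advancing time (a new reading comes with each control period).
- vision.camera(name): name is "scene" or "side" or "wrist"; returns the picture (400x640x3 uint8, red, green, blue); there is no depth.
- vision.get_calibration(name): a dict with "vertical_fov" (degrees; the focal length in pixels is half the picture's height over the tangent of half this angle, whatever the lens; pixels are square), "cx", "cy" (the principal point, pixels), "rvec" (rotation vector, rad) and "tvec" (3), from world to camera coordinates, as OpenCV has them; the wrist camera has in their place "T_tool_cam" (4x4, takes a point from camera to tool coordinates, whose origin is the TCP and whose axes are the flange's). Camera axes: x right, y down, z forward; pixel columns grow to the right and rows downward; lengths in m; the calibration is good to about 2 mm. A picture is of the moment at which its call begins: read the wrist's pose just before it. get_calibration takes no time and is no camera call.
- bot.job_done(): hands the job in, once; it reports no verdict.
Trained networks look in the newest picture that a camera, given by its name, has taken for a name from the list of things; names that differ only in an ending like _2 or _b are one class to them, and where a whole thing is asked for, a point or a joint stands for the part that bears it (a point fixed in the world has none). Each returns a list of dicts, best first, with "score" (0 to 1); they miss things now and then, are a little off and sometimes report something else, mostly with a low value. They report only what shows in the picture. A call takes as long as a camera call.
- vision.boxes_of(target, camera): "uv" ([column, row] in pixels, amid what is visible of it).
The state is a dict: "clock": time; "joint_pos": joint angles; "joint_vel": joint speeds; "tau": joint torques, N m; "eef_pos": TCP position; "tool_rot": TCP orientation; "ft_force": force on the tool from outside, world axes, zero at the start; "ft_torque": the same for the moment, N m; "grip_width": finger opening in m.
Only numpy, scipy, OpenCV 4.12 (cv2) and the standard library are available. Lean on these libraries where they do the work, as an engineer would, in place of code of your own. Each camera call takes 0.05 s, during which the arm holds its last target.

TASK

Check the larger of the two bearing rings on the ring comparator: push it across the comparator's table, flat on its face, until it rests against both fixed stop pins, then push the gauge slide by its thumb plate all the way to its end stop so that the sprung contact bears on the ring and the dial reads. Only push with the fingertips: do not lift or tip the ring, do not touch the dial, and leave the smaller ring and the other things round it where they are.

Things in the scene. Friction and masses are not known exactly. Their poses are not given: they have to be found in the camera images.
- comparator: bench comparator for bearing rings, fixed to the bench: a flat dark table 228 x 242 mm (x, y), top 26 mm above the bench. Origin: centre of the underside, on the bench. x points to its back, y to its left, z up. Two stop pins stand at the back right; a gauge slide runs on the left along x = 40 mm. The front half (x < -15 mm) is plain; both rings start there.
- right_stop (a point): centre of the flat end face of the right stop pin (comparator x = 40, y = -86 mm, 8 mm above the table), which faces the comparator's +y; the pin is 12 mm thick and 6 mm long, in a block 30 x 24 mm, 24 mm high
- back_stop (a point): centre of the flat end face of the back stop pin (comparator x = 80, y = -46 mm, 8 mm above the table), which faces the comparator's -x; same pin and block
- seat (a point): point on the table's top where the centre of the large ring's underside lies when the ring touches both stop pins (x = 40 mm, y = -46 mm in the comparator's frame); axes parallel to the comparator's
- large_ring: the larger ring: ground steel, 80 mm outside diameter, 62 mm bore, 16 mm high, about 0.27 kg (0.2 to 0.4), takes up to about 6 N to slide, lying flat on the front half of the table, on the left or the right. Origin: centre of the underside, z up.
- small_ring: the smaller ring, to be left alone: 62 mm outside diameter, 12 mm high, lying flat on the other side of the front half of the table. Origin: centre of the underside.
- gauge_slide (a joint): position of the gauge slide, a block 44 mm wide and 24 mm high with the dial on top, the contact at its right end and the thumb plate at its left: 0 = fully back (left), 0.036 m = home at its end stop (comparator -y, towards the ring). Starts at 0 to 0.006, has about 5 N of friction and stays where it is left.
- thumb_plate (a point): centre of the outer (left) face of the thumb plate, which moves with the gauge slide; the plate is 36 mm wide (comparator x) and reaches from 2 to 45 mm above the table, this point is 23.5 mm above the table; push it along the comparator's -y
- contact (a joint): how far the sprung contact of the gauge is pressed in, 0 = free, at most 0.006 m (0.5 N at first touch, 0.5 N more per mm; the dial's needle follows it); about 2 mm with the ring seated and the slide home. With the slide fully back its 9 mm thick round tip is at comparator x = 40, y = 28 mm, 8 mm above the table.
- dial: the gauge's dial, 53 mm across, lying face up on the gauge slide, its top 42 mm above the table; not to be touched. Origin: centre of its underside.
- flat_brush: flat brush, 180 mm long and 10 mm high, lying at the front edge of the bench to the right of the comparator; stays there
- hex_key: hexagon key, 72 mm long and 7 mm high, lying at the back left of the comparator's table, behind the gauge slide; stays there
- plinth_corner (a point): front left top corner of the hardness tester's black plinth, 91 mm high, which reaches about 0.53 m to the right and back from here; the tester's column, screw and capstan bars stand on it up to 0.8 m above the bench, between the arm's start and the comparator: pass in front of it. Does not move.
- carton_a: small closed carton, 91 x 90 x 35 mm, on the bench behind the comparator, carrying a second carton (71 x 70 x 30 mm); stays there
- log_book: log book, 210 x 149 x 13 mm, lying near the front edge of the bench, far right of the comparator; stays there

How it is judged:
By the outcome, as a careful person would: the job done as asked, in the order asked, and still so for the second after the job is handed in, with the robot touching nothing.
It also fails if it takes over 58 s, if anything falls off the work surface, if the arm or the gripper's body presses on something with over 40 N, if the wrist force passes 120 N, or if a joint passes its speed limit or range.

## Working session

There is one attempt and no reset: what is moved stays moved. The work goes in short steps, Python scripts to look and compute and a tool call to move; the robot and the scene stay as the last step left them, time stands still between calls to the robot, and variables do not carry over. Pictures are saved under pics/ and viewed, and the job is handed in when it is done.

Besides the shell and the picture viewer there is one more tool, called after "Request:" by a JSON object that holds its "method" and its "body", one argument or row to a line. send_rows: Moves the arm, as the interface text tells. Its arguments: {"type":"object","properties":{"targets":{"type":"array"}},"required":["targets"]}

```bash
mkdir -p pics; python3 - <<'E'
from workcell import bot, vision
import cv2
o=bot.get_obs(); print(o)
for n in ["scene","side","wrist"]:
    im=vision.camera(n); cv2.imwrite(f"pics/{n}0.png",im[:,:,::-1]); print(n,vision.get_calibration(n))
E
```

```text
{'clock': 0.0, 'joint_pos': array([-3.56856602e-06,  2.41424733e-01,  3.72279652e-03,  1.33519021e+00,
       -6.68362109e-06,  1.57077166e+00]), 'joint_vel': array([ 0.00085419,  0.00060538,  0.00078487,  0.00011678,  0.00172579,
       -0.00064655]), 'tau': array([ 5.50268451e-04, -3.72315860e+01,  2.52406776e+01,  1.67737965e-02,
        2.29149265e-05,  1.14679995e-05]), 'eef_pos': array([ 4.99370699e-01, -3.81051631e-06,  2.30406536e-01]), 'tool_rot': array([ 0.70709893,  0.70711385, -0.00074334, -0.00073863]), 'ft_force': array([-0.21775273,  0.37290515,  0.47435327]), 'ft_torque': array([ 0.03435465, -0.0159886 , -0.01943366]), 'grip_width': 0.0854490139866998}
scene {'vertical_fov': 50.7662097951064, 'cx': 314.15374442759753, 'cy': 206.13421529136752, 'rvec': array([ 1.96365535, -0.53440569,  0.31537631]), 'tvec': array([-0.47204916,  0.21111566,  1.08396469])}
side {'vertical_fov': 51.43204054218758, 'cx': 320.1604376598683, 'cy': 193.73332182052667, 'rvec': array([ 0.15027541, -2.67828672,  1.58040187]), 'tvec': array([0.56921929, 0.11983616, 1.05278295])}
wrist {'vertical_fov': 62.6748895598767, 'cx': 316.2307043387081, 'cy': 201.49895499040565, 'T_tool_cam': array([[-3.96823872e-04, -9.45936737e-01, -3.24350939e-01,
         8.31218967e-02],
       [ 9.99999874e-01, -4.75279426e-04,  1.62664699e-04,
        -7.97439434e-04],
       [-3.08027843e-04, -3.24350834e-01,  9.45936806e-01,
        -1.42553628e-01],
       [ 0.00000000e+00,  0.00000000e+00,  0.00000000e+00,
         1.00000000e+00]])}
```

View pics/scene0.png

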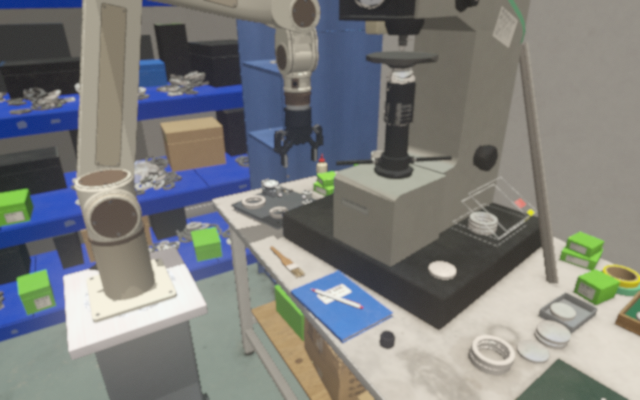

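View pics/side0.png

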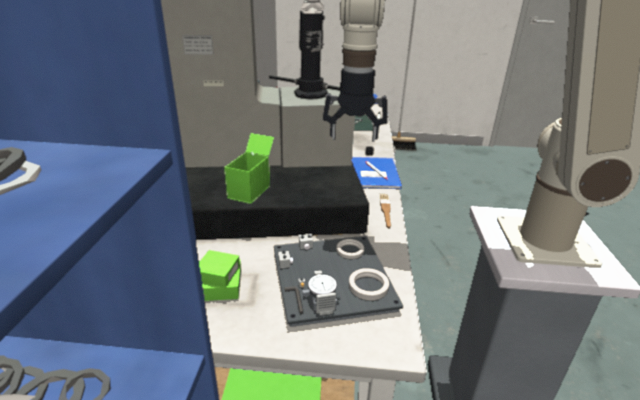

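View pics/wrist0.png

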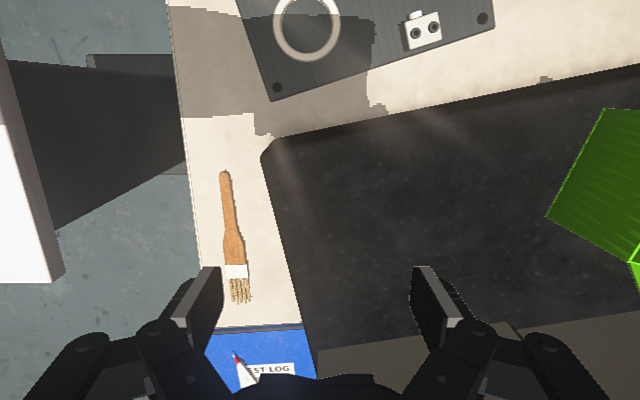

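```bash
cat > h.py <<'E'
import numpy as np, cv2
from workcell import bot, vision
from scipy.spatial.transform import Rotation as R
def K(c):
    f=200/np.tan(np.radians(c['vertical_fov']/2)); return np.array([[f,0,c['cx']],[0,f,c['cy']],[0,0,1]])
def pose(name,obs=None):
    c=vision.get_calibration(name)
    if 'rvec' in c:
        Rm=cv2.Rodrigues(c['rvec'])[0]; return K(c),Rm,np.array(c['tvec'])
    T=np.eye(4);T[:3,:3]=R.from_quat(obs['tool_rot']).as_matrix();T[:3,3]=obs['eef_pos']
    W=np.linalg.inv(T@c['T_tool_cam']); return K(c),W[:3,:3],W[:3,3]
def onplane(p,uv,z):
    k,Rm,t=p; d=Rm.T@np.linalg.inv(k)@np.array([uv[0],uv[1],1.]); o=-Rm.T@t
    return o+d*(z-o[2])/d[2]
def proj(p,X):
    k,Rm,t=p; q=(Rm@np.atleast_2d(X).T).T+t; q=q@k.T; return q[:,:2]/q[:,2:]
E
python3 - <<'E'
from h import *
o=bot.get_obs()
im=vision.camera("side")
ps=pose("side")
print("cam",-ps[1].T@ps[2])
c=im[215:335,190:430]
cv2.imwrite("pics/sidez.png",cv2.resize(c,None,fx=3.3,fy=3.3,interpolation=cv2.INTER_CUBIC)[:,:,::-1])
for n,z in [("comparator",.026),("large_ring",.034),("small_ring",.032),("dial",.068),("thumb_plate",.05),("hex_key",.03),("flat_brush",.005),("carton_a",.05)]:
    for d in vision.boxes_of(n,"side")[:2]: print(n,d['score'],d['uv'],onplane(ps,d['uv'],z).round(4))
E
```

```text
cam [0.49750332 0.9156669  0.6006395 ]
comparator 0.57 [326.9, 282.8] [0.5337 0.2564 0.026 ]
large_ring 0.81 [373.5, 293.0] [0.4392 0.2839 0.034 ]
small_ring 0.57 [347.3, 252.1] [0.4961 0.1546 0.032 ]
small_ring 0.26 [370.0, 293.0] [0.4459 0.2826 0.032 ]
thumb_plate 0.82 [321.0, 290.0] [0.5418 0.306  0.05  ]
hex_key 0.69 [297.7, 295.6] [0.5873 0.3055 0.03  ]
flat_brush 0.64 [388.8, 206.8] [ 0.3879 -0.1081  0.005 ]
carton_a 0.77 [224.3, 288.9] [0.7265 0.3261 0.05  ]
```

View pics/sidez.png

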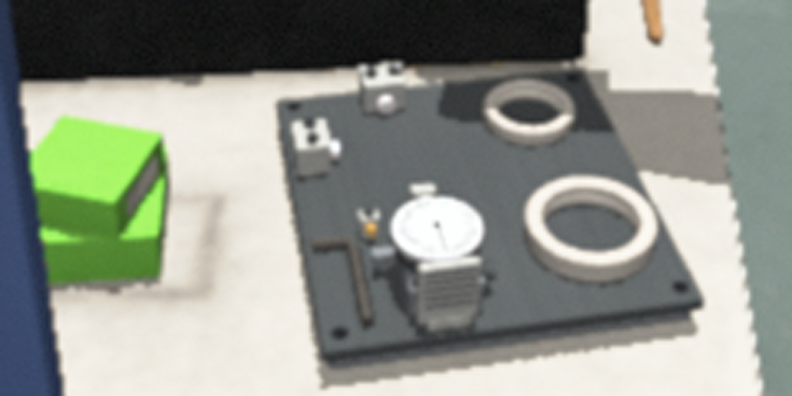

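```bash
python3 - <<'E'
from h import *
from scipy.optimize import least_squares
ps=pose("side")
uv=np.array([[278,101],[590,70],[702,300],[325,352]])/3.3+[190,215]
L=np.array([[114,-121,26],[-114,-121,26],[-114,121,26],[114,121,26]])/1000
def W(p,L): 
    c,s=np.cos(p[2]),np.sin(p[2]); return np.c_[p[0]+c*L[:,0]-s*L[:,1],p[1]+s*L[:,0]+c*L[:,1],L[:,2]]
r=least_squares(lambda p:(proj(ps,W(p,L))-uv).ravel(),[.53,.25,0])
print(r.x,r.fun.round(1)); p=r.x
def loc(X): 
    d=np.array(X[:2])-p[:2];c,s=np.cos(p[2]),np.sin(p[2]);return [c*d[0]+s*d[1],-s*d[0]+c*d[1]]
print(loc([.4392,.2839]),loc([.4961,.1546]))
print(W(p,np.array([[40,-46,26],[40,121,50],[-60,60,26],[-114,-121,26.]])/1000))
E
```

```text
[0.52284325 0.22243073 0.29380479] [-0.2 -1.1 -0.8 -0.7  2.1  0.5 -1.2  0.1]
[np.float64(-0.06225779413193099), np.float64(0.08305800144860537)] [np.float64(-0.04524078985268559), np.float64(-0.05717937433032221)]
[[0.57445063 0.18998572 0.026     ]
 [0.52608809 0.3498296  0.05      ]
 [0.44803855 0.26248391 0.026     ]
 [0.4487694  0.07360176 0.026     ]]
```

Request:
{"method": "send_rows", "body": {
  "targets": [
    [[-4,0,0,0,0],[-8,2,1,0,0],[-8,7,2,0.1,0],[-8,12,2,0.2,0],[-8,17,2,0.294,0],[-8,17,2,0.294,0],[-8,17,2,0.294,0]]
  ]
}}

```text
clock: 1.48
eef_pos: [0.4198, 0.1697, 0.2512]
tool_rot: [0.596, 0.803, -0.0, 0.0]
ft_force: [0.8, 0.5, -0.4]
grip_width: 0.0004
```

```bash
python3 - <<'E'
from h import *
import pickle
o=bot.get_obs(); print(o['clock'],o['eef_pos'],o['tool_rot'],o['grip_width'],abs(o['joint_vel']).max())
im=vision.camera("wrist"); pickle.dump((o,im),open("w1.pkl","wb"))
cv2.imwrite("pics/wrist1.png",im[:,:,::-1])
ps=pose("wrist",o)
for n,z in [("comparator",.026),("large_ring",.034),("small_ring",.032),("dial",.068),("thumb_plate",.05),("hex_key",.03)]:
    for d in vision.boxes_of(n,"wrist")[:2]: print(n,d['score'],d['uv'],onplane(ps,d['uv'],z).round(4))
E
```

```text
1.475 [0.41976992 0.16973619 0.25116781] [ 5.95889720e-01  8.03066171e-01 -4.05797708e-04  2.76653014e-05] 0.0004425414357081881 0.02908525602265211
comparator 0.9 [426.6, 137.0] [0.5265 0.2362 0.026 ]
large_ring 0.69 [394.2, 88.5] [0.4719 0.2728 0.034 ]
small_ring 0.83 [375.0, 223.6] [0.5058 0.124  0.032 ]
dial 0.57 [480.9, 74.3] [0.5369 0.3055 0.068 ]
dial 0.27 [475.1, 70.0] [0.5301 0.3073 0.068 ]
thumb_plate 0.6 [472.8, 73.1] [0.5367 0.3073 0.05  ]
hex_key 0.83 [507.5, 100.0] [0.5917 0.297  0.03  ]
```

View pics/wrist1.png

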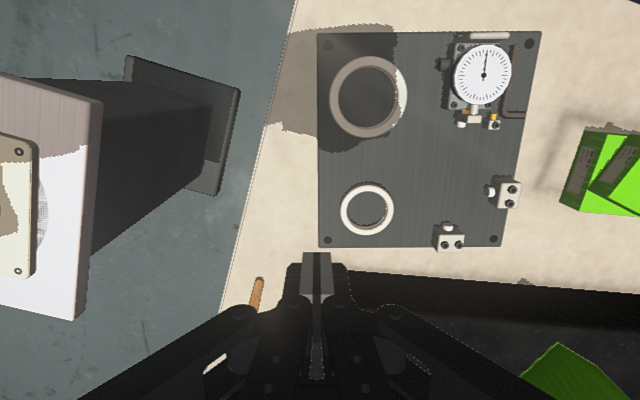

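```bash
python3 - <<'E'
from h import *
import pickle
o,im=pickle.load(open("w1.pkl","rb"))
c=im[20:260,300:560]
cv2.imwrite("pics/w1z.png",cv2.resize(c,None,fx=2.5,fy=2.5,interpolation=cv2.INTER_CUBIC)[:,:,::-1])
E
```

```text
(no output)
```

View pics/w1z.png

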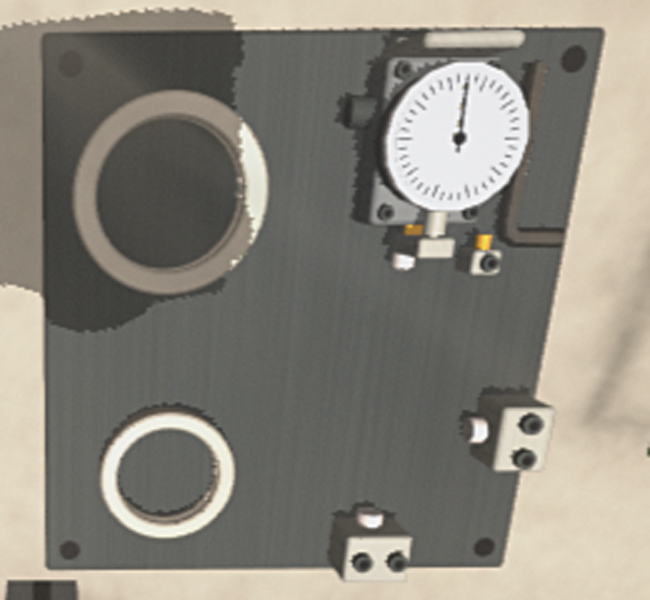

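```bash
cat >> h.py <<'E'
from scipy.optimize import least_squares
def W(p,L):
    L=np.atleast_2d(np.array(L,float)); c,s=np.cos(p[2]),np.sin(p[2]); return np.c_[p[0]+c*L[:,0]-s*L[:,1],p[1]+s*L[:,0]+c*L[:,1],L[:,2]]
def loc(p,X):
    d=np.array(X[:2])-p[:2];c,s=np.cos(p[2]),np.sin(p[2]);return np.array([c*d[0]+s*d[1],-s*d[0]+c*d[1]])
def circ(x,y,r,z):
    a=np.linspace(0,2*np.pi,90); return np.c_[x+r*np.cos(a),y+r*np.sin(a),0*a+z]
E
python3 - <<'E'
from h import *
import pickle
o,im=pickle.load(open("w1.pkl","rb"))
ps=pose("wrist",o)
f=lambda q:(np.array(q)+.5)/2.5-.5+[300,20]
uv=f([[42,34],[47,566],[603,30],[500,566]])
L=np.array([[-114,121,26],[-114,-121,26],[114,121,26],[114,-121,26]])/1000
r=least_squares(lambda p:(proj(ps,W(p,L))-uv).ravel(),[.523,.222,.294])
p=r.x; print(p,r.fun.round(1))
# large ring from outline points: inner top edge extremes
C=[]
for nm,R_,pts,z in [("L",.031,[[97,None],[240,None],[None,114],[None,268]],.042),("S",.031,[[101,None],[235,None],[None,411],[None,538]],.038)]:
    def res(q):
        u=proj(ps,W(p,circ(q[0],q[1],R_,z)))
        u=(u-[300,20]+.5)*2.5-.5
        m=[u[:,0].min(),u[:,0].max(),u[:,1].min(),u[:,1].max()]
        t=[pts[0][0],pts[1][0],pts[2][1],pts[3][1]]
        return np.array(m)-t
    s=least_squares(res,[-.06,.06 if nm=="L" else -.06],x_scale=.01,diff_step=1e-3); C.append(s.x); print(nm,s.x,s.fun.round(1))
def draw(img,P,col):
    u=(proj(ps,P)-[300,20]+.5)*3-.5
    cv2.polylines(img,[np.round(u).astype(int)],True,col,1,cv2.LINE_AA)
g=cv2.resize(im[20:260,300:560],None,fx=3,fy=3,interpolation=cv2.INTER_CUBIC)[:,:,::-1].copy()
draw(g,W(p,L[[0,1,3,2]]),(0,255,0))
for R_,z in [(.04,.042),(.031,.042),(.04,.026)]: draw(g,W(p,circ(*C[0],R_,z)),(0,0,255))
draw(g,W(p,circ(*C[1],.031,.038)),(0,0,255)); draw(g,W(p,circ(*C[1],.031,.026)),(0,0,255))
draw(g,W(p,circ(.04,.028,.0045,.034)),(255,0,255))
draw(g,W(p,circ(.04,-.046,.04,.034)),(255,255,0))
draw(g,W(p,[[.034,-.086,.034],[.046,-.086,.034]]),(255,0,0)); draw(g,W(p,[[.08,-.04,.034],[.08,-.052,.034]]),(255,0,0))
cv2.imwrite("pics/ov1.png",g[:600])
# dist
print("tip contact uv->local", loc(p,onplane(ps,f([485,265]),.034)),loc(p,onplane(ps,f([404,262]),.034)),loc(p,onplane(ps,f([436,250]),.034)),"plate top outer", loc(p,onplane(ps,f([425,32]),.071)),loc(p,onplane(ps,f([523,31]),.071)))
np.save("p.npy",p)
E
```

```text
[0.52318478 0.21859384 0.30067198] [-1.  -1.  -1.5  2.6  1.7 -1.2  0.7  1.4]
L [-0.06181304  0.05881453] [-4.6  4.5 -2.4  3. ]
S [-0.05605599 -0.06577468] [-0.2  0.2  0.6 -0.6]
tip contact uv->local [0.07647648 0.02848934] [0.04155399 0.02999328] [0.05451975 0.03491216] plate top outer [0.02216806 0.11333061] [0.0567039 0.1134041]
```

View pics/ov1.png

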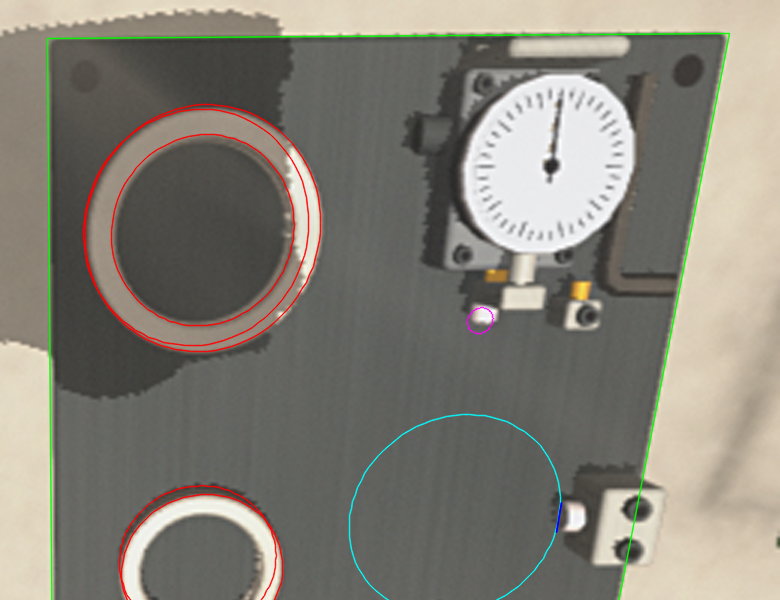

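Request:
{"method": "send_rows", "body": {
  "targets": [
    [[1,3,-3,-0.15,0],[2,6,-7,-0.3,0],[2.7,8.7,-11,-0.45,0],[2.7,8.7,-14,-0.6,0],[2.7,8.7,-17,-0.78,0],[2.7,8.7,-17,-0.78,0],[2.7,8.7,-17,-0.78,0]]
  ]
}}

```text
clock: 2.7
eef_pos: [0.4478, 0.2571, 0.0824]
tool_rot: [0.856, 0.517, 0.001, 0.0]
ft_force: [0.2, 0.5, 0.7]
grip_width: 0.0001
```

```bash
python3 - <<'E'
from h import *
o=bot.get_obs(); p=np.load("p.npy"); print(o['clock'],o['eef_pos'],loc(p,o['eef_pos']),o['ft_force'],o['joint_pos'])
a=vision.camera("wrist"); b=vision.camera("side")[215:335,250:430]
b=cv2.resize(b,(600,400),interpolation=cv2.INTER_CUBIC)
cv2.imwrite("pics/w2.png",a[:,:,::-1]);cv2.imwrite("pics/s2.png",b[:,:,::-1])
E
```

```text
2.7 [0.44777909 0.25711075 0.08236937] [-0.06061558  0.05912126] [0.16195878 0.51615761 0.69472076] [ 5.21215835e-01  3.85886731e-01 -2.02124946e-01  9.81362276e-01
  1.75156113e-05  2.57606976e+00]
```

View pics/w2.png

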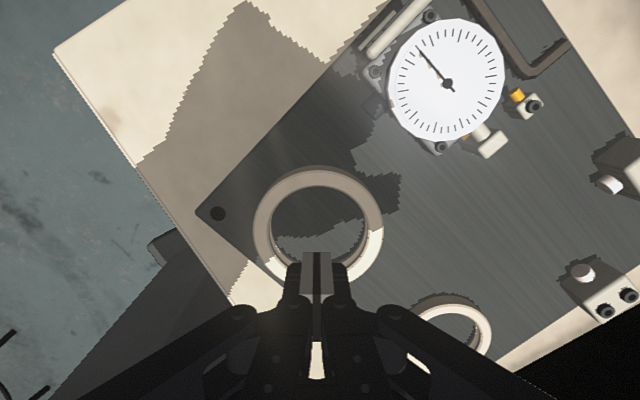

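View pics/s2.png

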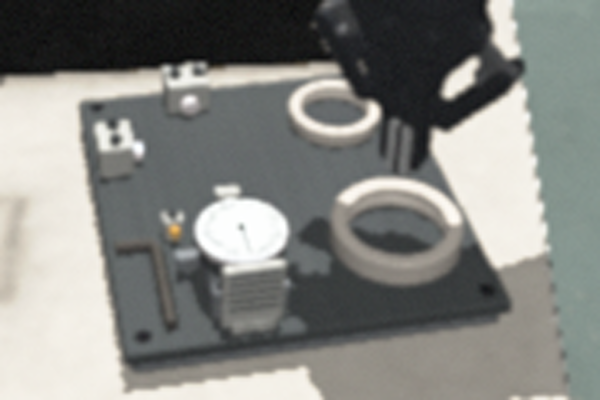

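```bash
python3 - <<'E'
from h import *
o=bot.get_obs(); p=np.load("p.npy"); ps=pose("wrist",o)
print(proj(ps,[[*o['eef_pos'][:2],.042]]))
g=cv2.imread("pics/w2.png")
for q in [(-.0618,.0588,.031,.042),(-.0618,.0588,.04,.042),(-.056,-.0658,.031,.038),(.04,.028,.0045,.034)]:
    cv2.polylines(g,[np.round(proj(ps,W(p,circ(*q)))).astype(int)],True,(0,0,255),1,cv2.LINE_AA)
cv2.imwrite("pics/w2o.png",g)
E
```

```text
[[316.83455849 232.49636399]]
```

View pics/w2o.png

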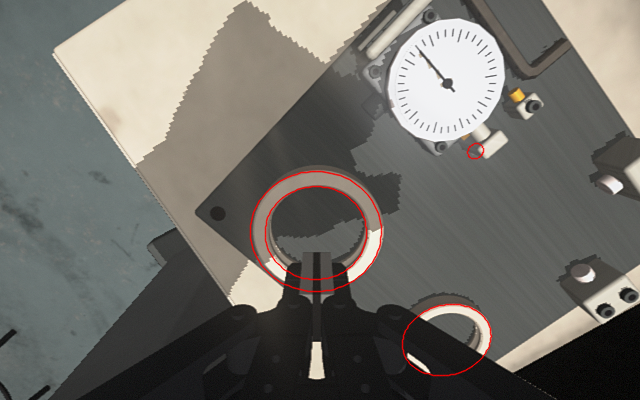

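Request:
{"method": "send_rows", "body": {
  "targets": [
    [[0,0,-2.5,0,0],[0,0,-5,0,0],[0,0,-5,0,0],[0.7,-0.4,-5,0,0],[1.4,-0.8,-5,0,0],[2.1,-1.2,-5,0,0],[2.8,-1.55,-5,0,0],[3.5,-1.95,-5,0,0],[3.5,-1.95,-5,0,0]]
  ]
}}

```text
clock: 3.92
eef_pos: [0.4832, 0.2374, 0.0319]
tool_rot: [0.857, 0.516, 0.001, 0.0]
ft_force: [-0.2, 0.4, 0.8]
grip_width: -0.0
```

```bash
python3 - <<'E'
from h import *
o=bot.get_obs(); p=np.load("p.npy"); print(o['clock'],o['eef_pos'],loc(p,o['eef_pos']),o['ft_force'])
a=vision.camera("wrist"); b=vision.camera("side")[215:335,250:430]
b=cv2.resize(b,(600,400),interpolation=cv2.INTER_CUBIC)
cv2.imwrite("pics/w3.png",a[:,:,::-1]);cv2.imwrite("pics/s3.png",b[:,:,::-1])
E
```

```text
3.925 [0.48317281 0.23741872 0.03194318] [-0.03264174  0.02983038] [-0.17066329  0.37724054  0.80429058]
```

View pics/w3.png

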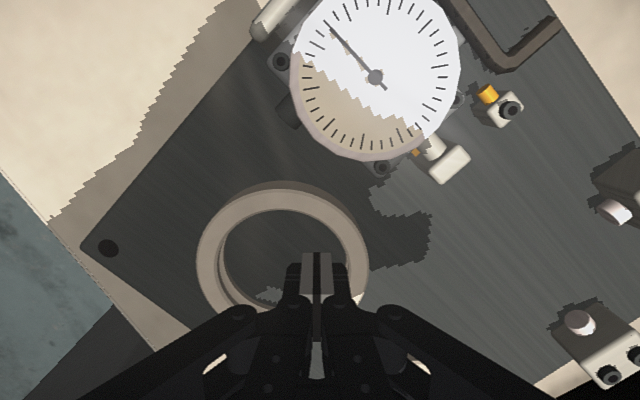

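View pics/s3.png

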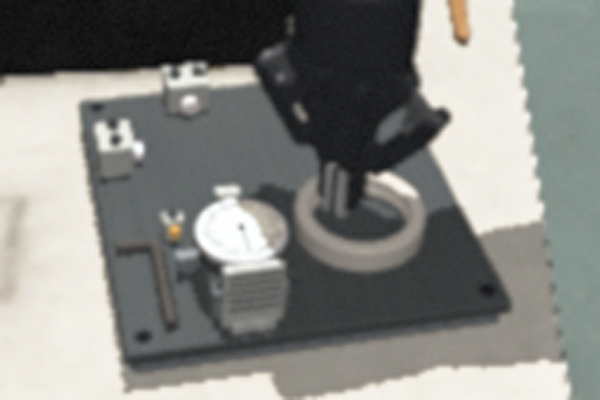

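```bash
cat >> h.py <<'E'
def fitring(ps,p,l,r,t,q0):
    def res(q):
        u=proj(ps,W(p,circ(q[0],q[1],.04,.042))); return [u[:,0].min()-l,u[:,0].max()-r,u[:,1].min()-t]
    s=least_squares(res,q0,x_scale=.01,diff_step=1e-3); return s.x,np.round(s.fun,1)
E
python3 - <<'E'
from h import *
o=bot.get_obs(); p=np.load("p.npy"); ps=pose("wrist",o)
x,f=fitring(ps,p,196,369,189,[-.045,.045]); print(x,f)
d=loc(p,o['eef_pos'])-x; print(d,np.hypot(*d),np.degrees(np.arctan2(d[1],d[0])))
g=cv2.imread("pics/w3.png")
for q in [(*x,.031,.042),(*x,.04,.042),(-.056,-.0658,.031,.038),(.04,.028,.0045,.034)]:
    cv2.polylines(g,[np.round(proj(ps,W(p,circ(*q)))).astype(int)],True,(0,0,255),1,cv2.LINE_AA)
cv2.imwrite("pics/w3o.png",g)
E
```

```text
[-0.0422745   0.04318872] [-1.1  1.1  0.2]
[ 0.00898403 -0.01335083] 0.016092157757662005 -56.062639551342976
```

View pics/w3o.png

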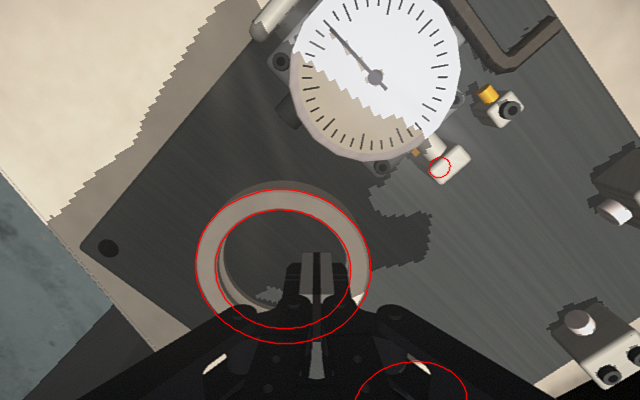

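Request:
{"method": "send_rows", "body": {
  "targets": [
    [[1.0,-0.65,0,0,0],[2.0,-1.3,0,0,0],[3.0,-1.95,0,0,0],[4.0,-2.55,0,0,0],[5.1,-3.2,0,0,0],[5.1,-3.2,0,0,0]]
  ]
}}

```text
clock: 4.78
eef_pos: [0.5346, 0.2046, 0.0313]
tool_rot: [0.857, 0.515, 0.001, 0.001]
ft_force: [-0.7, -0.5, 0.7]
grip_width: -0.0001
```

```bash
cat > look.py <<'E'
from h import *
import sys
n=sys.argv[1]
o=bot.get_obs(); p=np.load("p.npy"); print(o['clock'],o['eef_pos'],loc(p,o['eef_pos']),o['ft_force'])
a=vision.camera("wrist"); b=vision.camera("side")[215:335,250:430]
ps=pose("wrist",o);sd=pose("side")
g=a[:,:,::-1].copy()
for q in [(-.056,-.0658,.031,.038),(.04,.028,.0045,.034),(.04,-.046,.04,.042)]:
    cv2.polylines(g,[np.round(proj(ps,W(p,circ(*q)))).astype(int)],True,(0,0,255),1,cv2.LINE_AA)
b=cv2.resize(b,(600,400),interpolation=cv2.INTER_CUBIC)[:,:,::-1].copy()
for q in [(.04,-.046,.04,.042),(.04,-.046,.04,.026)]:
    u=(proj(sd,W(p,circ(*q)))-[250,215])*10/3; cv2.polylines(b,[np.round(u).astype(int)],True,(0,0,255),1,cv2.LINE_AA)
cv2.imwrite(f"pics/w{n}.png",g);cv2.imwrite(f"pics/s{n}.png",b)
cv2.imwrite(f"pics/b{n}.png",cv2.resize(np.vstack([g,cv2.copyMakeBorder(b,0,0,0,40,0)]),None,fx=.75,fy=.75,interpolation=cv2.INTER_AREA))
E
python3 look.py 4
```

```text
4.775 [0.53456983 0.2046119  0.0312624 ] [ 0.00673337 -0.0167265 ] [-0.67743498 -0.545966    0.72964684]
```

View pics/b4.png

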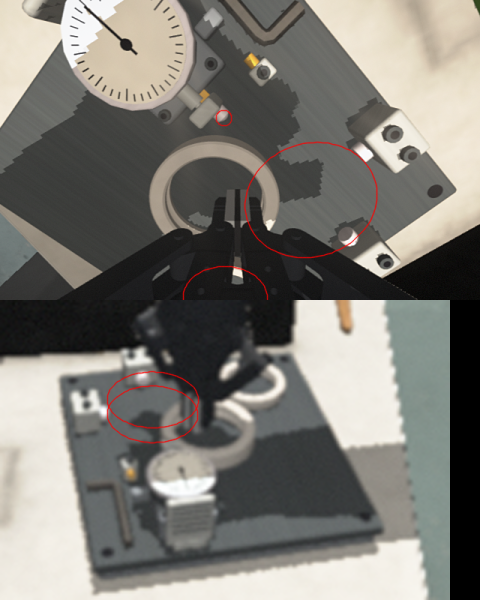

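Request:
{"method": "send_rows", "body": {
  "targets": [
    [[1.0,-0.5,0,0,0],[2.0,-1.0,0,0,0],[3.0,-1.6,0,0,0],[4.0,-2.1,0,0,0],[4.0,-2.1,0,0,0]]
  ]
}}

```text
clock: 5.5
eef_pos: [0.5745, 0.1838, 0.0314]
tool_rot: [0.857, 0.516, 0.001, 0.0]
ft_force: [-0.6, 1.2, 0.0]
grip_width: 0.0001
```

```bash
python3 look.py 5
```

```text
5.5 [0.57449804 0.18384729 0.03141212] [ 0.03872062 -0.04838478] [-0.64391742  1.15976343  0.04389587]
```

View pics/w5.png

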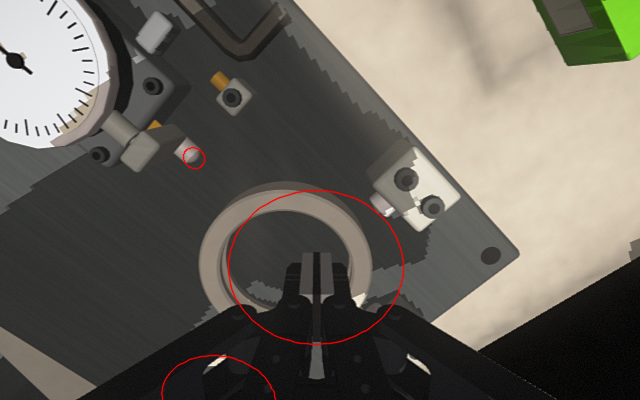

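View pics/s5.png

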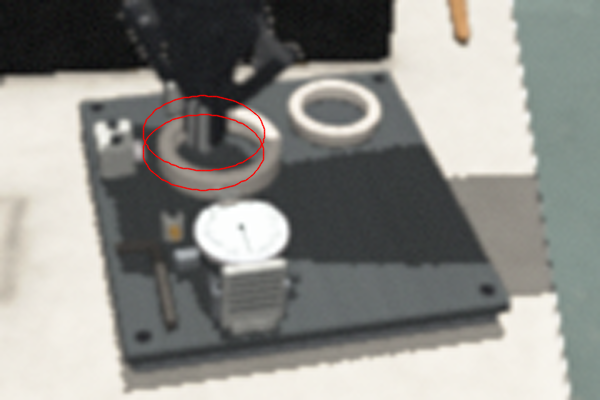

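```bash
python3 - <<'E'
from h import *
o=bot.get_obs(); p=np.load("p.npy"); ps=pose("wrist",o)
x,f=fitring(ps,p,199,373,189,[.03,-.03]); print(x,f)
d=np.r_[.04,-.046]-x; c,s=np.cos(p[2]),np.sin(p[2]); print(d,"world",c*d[0]-s*d[1],s*d[0]+c*d[1])
# pin face measured
print(loc(p,onplane(ps,[372,207],.034)), loc(p,onplane(ps,[186,150],.034)))
E
```

```text
[ 0.02997931 -0.0354096 ] [-0.6  0.6  0.1]
[ 0.01002069 -0.0105904 ] world 0.012707613645789663 -0.007147540162293819
[ 0.07814513 -0.04250876] [0.03942337 0.03309683]
```

Request:
{"method": "send_rows", "body": {
  "targets": [
    [[0.6,-0.35,0,0,0],[1.05,-0.6,0,0,0],[1.2,-0.7,0,0,0],[1.35,-0.75,0,0,0],[1.35,-0.75,0,0,0]]
  ]
}}

```text
clock: 6.22
eef_pos: [0.5865, 0.1769, 0.0313]
tool_rot: [0.856, 0.516, -0.0, 0.0]
ft_force: [-0.3, 0.4, 0.5]
grip_width: -0.0001
```

```bash
python3 look.py 6
```

```text
6.225 [0.58652781 0.17693573 0.03127331] [ 0.04816376 -0.05854904] [-0.29042863  0.40560524  0.45864564]
```

View pics/w6.png

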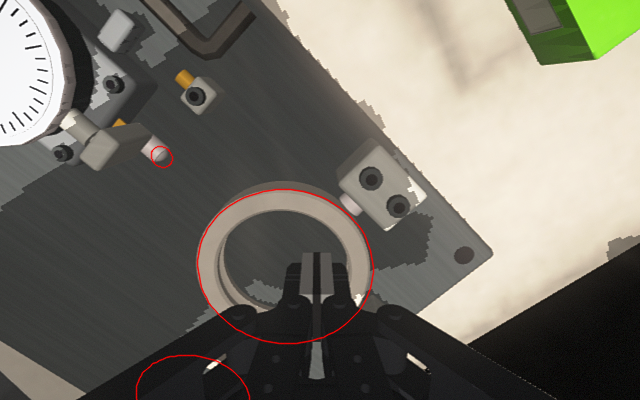

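Request:
{"method": "send_rows", "body": {
  "targets": [
    [[0.1,-0.05,0,0,0],[0.2,-0.1,0,0,0],[0.25,-0.15,0,0,0],[0.25,-0.15,0,0,0]]
  ]
}}

```text
clock: 6.82
eef_pos: [0.588, 0.1762, 0.0312]
tool_rot: [0.856, 0.516, -0.001, -0.001]
ft_force: [-4.9, 2.9, 0.2]
grip_width: -0.0003
```

Request:
{"method": "send_rows", "body": {
  "targets": [
    [[0.1,-0.05,0,0,0],[0.2,-0.1,0,0,0],[0.2,-0.1,0,0,0]]
  ]
}}

```text
clock: 7.2
eef_pos: [0.5882, 0.1761, 0.0311]
tool_rot: [0.856, 0.517, -0.002, -0.003]
ft_force: [-8.2, 5.4, 4.2]
grip_width: 0.0001
```

Request:
{"method": "send_rows", "body": {
  "targets": [
    [[0.15,-0.1,0,0,0],[0.3,-0.2,0,0,0],[0.45,-0.3,0,0,0],[0.45,-0.3,0,0,0]]
  ]
}}

```text
clock: 7.7
eef_pos: [0.5886, 0.1758, 0.0311]
tool_rot: [0.855, 0.518, -0.004, -0.007]
ft_force: [-18.7, 11.7, 11.1]
grip_width: -0.0001
```

```bash
python3 look.py 7
```

```text
7.7 [0.58860101 0.17576318 0.03112037] [ 0.04979669 -0.06028298] [-18.72114437  11.70673527  11.11174528]
```

View pics/w7.png

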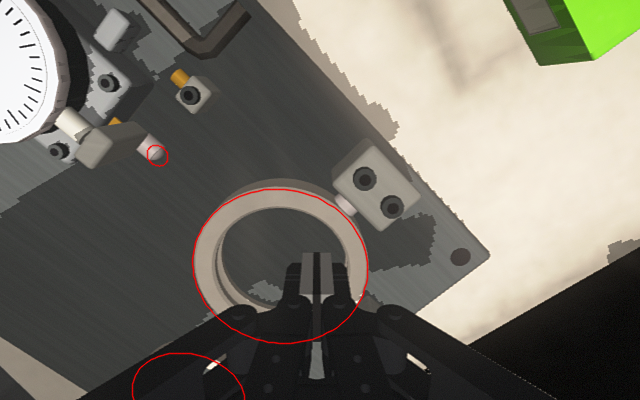

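View pics/s7.png

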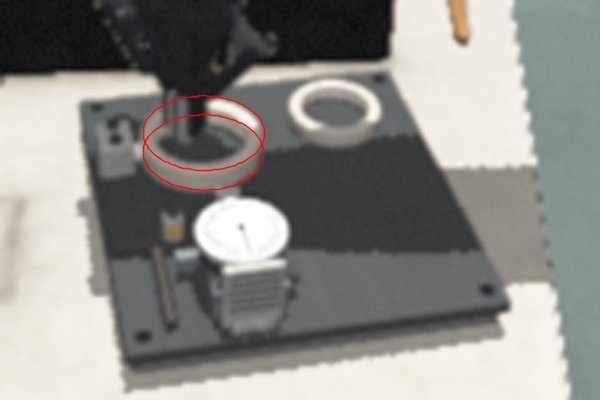

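Request:
{"method": "send_rows", "body": {
  "targets": [
    [[-0.4,0.25,0,0,0],[-0.8,0.5,0,0,0],[-1.5,0.85,0,0,0],[-1.9,1.05,0,0,0],[-1.9,1.05,0,0,0],[-1.9,1.05,4,0,0],[-1.9,1.05,9,0,0],[-3.5,1.05,14,0.15,0],[-5,1.05,17,0.3,0],[-5,1.05,17,0.45,0],[-5,1.05,17,0.6,0],[-5,1.05,17,0.78,0]]
  ]
}}

```text
clock: 9.3
eef_pos: [0.5459, 0.1817, 0.2016]
tool_rot: [0.594, 0.805, 0.0, 0.0]
ft_force: [-0.2, -0.2, -0.2]
grip_width: 0.0
```

```bash
python3 look.py 8
```

```text
9.3 [0.54589305 0.18170697 0.20164129] [ 0.01076502 -0.04195737] [-0.16061717 -0.16477449 -0.19220664]
```

View pics/w8.png

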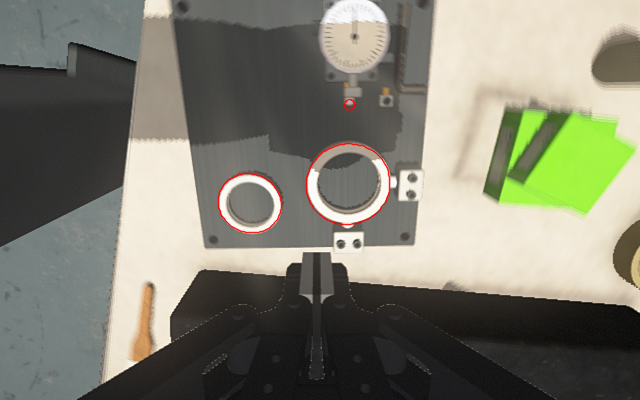

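```bash
python3 - <<'E'
import cv2
g=cv2.imread("pics/w8.png")[80:260,200:440]
cv2.imwrite("pics/w8z.png",cv2.resize(g,None,fx=3.3,fy=3.3,interpolation=cv2.INTER_CUBIC))
E
```

```text
(no output)
```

View pics/w8z.png

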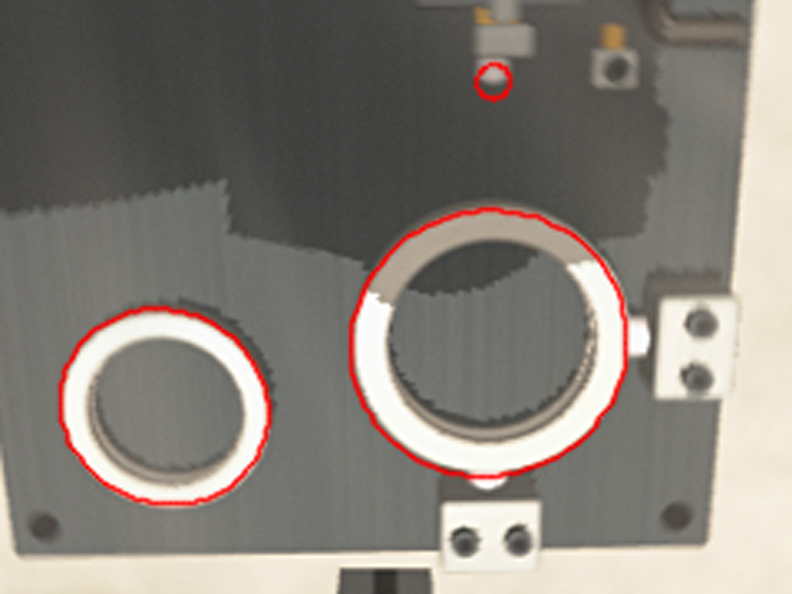

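Request:
{"method": "send_rows", "body": {
  "targets": [
    [[-1,5,0,0,0],[-2,10,0,0,0],[-2.9,15,0,0,0],[-2.9,19.2,0,0,0],[-2.9,19.2,-4,0,0],[-2.9,19.2,-8,0,0],[-2.9,19.2,-8,0,0]]
  ]
}}

```text
clock: 10.28
eef_pos: [0.5141, 0.3722, 0.1173]
tool_rot: [0.597, 0.802, -0.004, -0.001]
ft_force: [1.3, -0.1, -0.4]
grip_width: -0.0004
```

```bash
python3 look.py 9; python3 -c "
from h import *
o=bot.get_obs();print(o['joint_pos'],o['tool_rot'])"
```

```text
10.275 [0.51411926 0.37219745 0.11726192] [0.03683274 0.14939746] [ 1.31371011 -0.05387583 -0.41597075]
[ 6.26345043e-01  5.74180848e-01  2.20813403e-01  1.21706521e+00
 -6.63827476e-05  1.90501718e+00] [5.96662768e-01 8.02492060e-01 1.63466874e-04 8.62825106e-05]
```

View pics/s9.png

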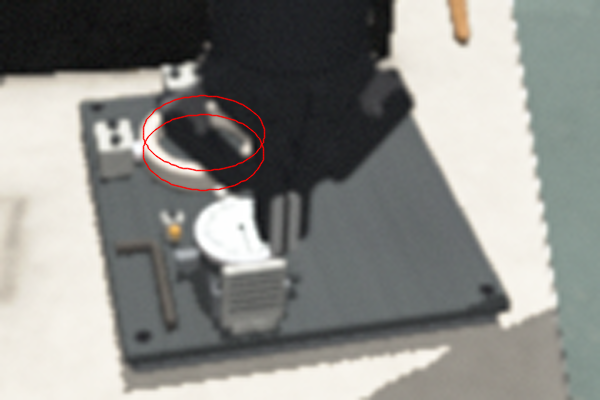

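View pics/w9.png

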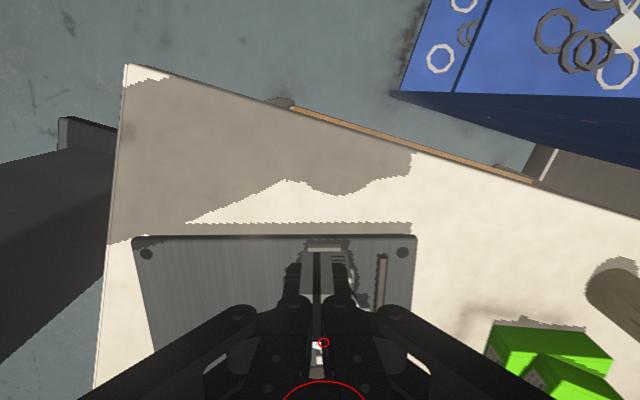

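```bash
python3 - <<'E'
from h import *
o=bot.get_obs(); p=np.load("p.npy"); ps=pose("wrist",o)
print(proj(ps,[[*o['eef_pos'][:2],.071],o['eef_pos']]))
for uv in ([305,242],[346,242],[325,248]): print(loc(p,onplane(ps,uv,.071)))
g=cv2.imread("pics/w9.png")[200:320,230:430]
cv2.imwrite("pics/w9z.png",cv2.resize(g,None,fx=4,fy=4,interpolation=cv2.INTER_CUBIC))
E
```

```text
[[317.59681525 226.58552108]
 [318.08128815 267.66739831]]
[0.03180236 0.13947671]
[0.0584798  0.13922841]
[0.04481383 0.13501753]
```

View pics/w9z.png

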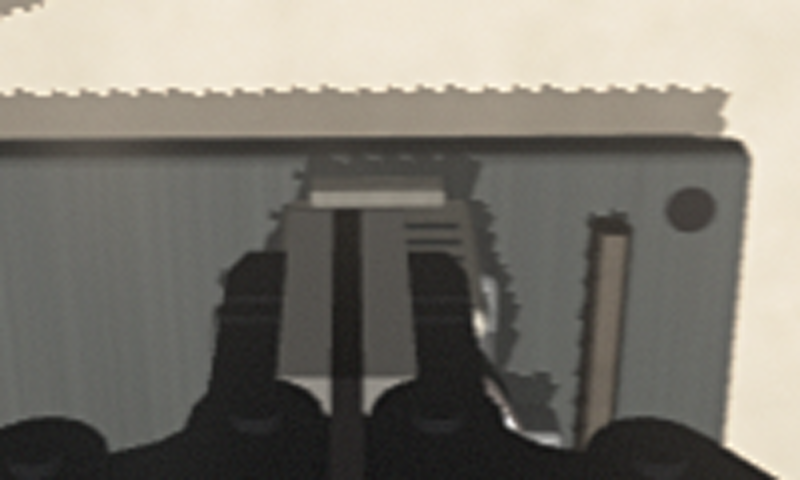

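```bash
python3 - <<'E'
from h import *
o=bot.get_obs(); p=np.load("p.npy"); ps=pose("wrist",o)
print(proj(ps,W(p,[[.022,.113,.028],[.058,.113,.028],[.058,.113,.071],[.022,.113,.071],[.04,.121,.026]])))
w0=np.load("p.npy")
import pickle
o1,im=pickle.load(open("w1.pkl","rb")); q=pose("wrist",o1)
print(proj(q,W(p,[[.022,.113,.028],[.058,.113,.028],[.058,.113,.071],[.022,.113,.071]])))
E
```

```text
[[295.11869909 248.37331083]
 [340.08484862 247.99603642]
 [344.49785762 277.12142983]
 [291.3033858  277.55735887]
 [317.51057002 238.01997392]]
[[450.62227594  39.77099278]
 [486.42563745  39.49217668]
 [510.28625856  32.59804867]
 [469.45508323  32.91810728]]
```

Request:
{"method": "send_rows", "body": {
  "targets": [
    [[0,0,-4,0,0],[0,0,-7.5,0,0],[0,0,-7.5,0,0],[0,0,-7.5,0,0]]
  ]
}}

```text
clock: 10.88
eef_pos: [0.5183, 0.375, 0.0492]
tool_rot: [0.596, 0.803, 0.002, 0.001]
ft_force: [-0.0, -0.2, -0.5]
grip_width: -0.0003
```

```bash
python3 look.py 10
```

```text
10.875 [0.51829495 0.37502494 0.04920191] [0.0416585  0.15086142] [-0.006372   -0.19925976 -0.5115797 ]
```

View pics/b10.png

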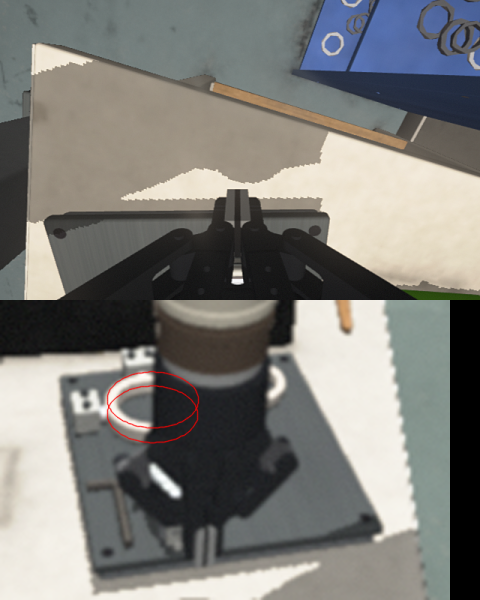

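Request:
{"method": "send_rows", "body": {
  "targets": [
    [[0.3,-1.05,0,0,0],[0.6,-2.0,0,0,0],[0.8,-2.55,0,0,0],[0.95,-3.05,0,0,0],[1.1,-3.55,0,0,0],[1.1,-3.55,0,0,0]]
  ]
}}

```text
clock: 11.72
eef_pos: [0.5274, 0.3394, 0.0469]
tool_rot: [0.596, 0.803, 0.001, -0.001]
ft_force: [-2.0, 4.2, 3.2]
grip_width: 0.0002
```

```bash
python3 look.py 11
```

```text
11.725 [0.52735484 0.33939673 0.04688029] [0.03976022 0.11414838] [-2.03398999  4.15022383  3.15374557]
```

View pics/b11.png

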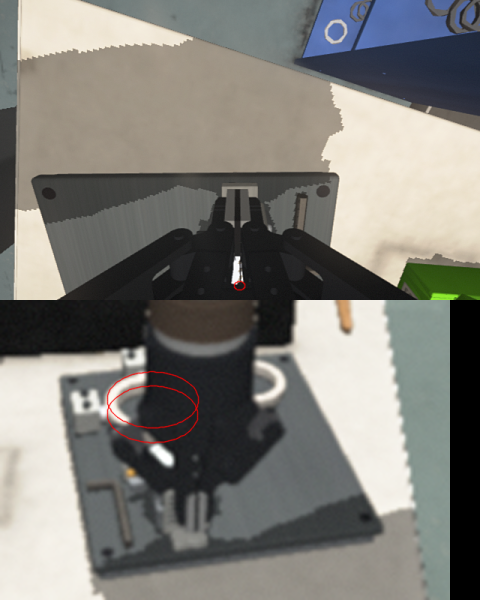

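Request:
{"method": "send_rows", "body": {
  "targets": [
    [[0.15,-0.5,0,0,0],[0.3,-1.0,0,0,0],[0.45,-1.5,0,0,0],[0.6,-2.0,0,0,0],[0.7,-2.3,0,0,0],[0.7,-2.3,0,0,0]]
  ]
}}

```text
clock: 12.58
eef_pos: [0.534, 0.3182, 0.0469]
tool_rot: [0.595, 0.804, 0.002, -0.002]
ft_force: [-3.6, 8.9, 2.2]
grip_width: 0.0
```

Request:
{"method": "send_rows", "body": {
  "targets": [
    [[0.05,-0.15,0,0,0],[0.1,-0.3,0,0,0],[0.1,-0.3,0,0,0]]
  ]
}}

```text
clock: 12.95
eef_pos: [0.534, 0.3181, 0.047]
tool_rot: [0.594, 0.804, 0.003, -0.004]
ft_force: [-7.2, 15.0, 1.1]
grip_width: -0.0002
```

Request:
{"method": "send_rows", "body": {
  "targets": [
    [[0.1,-0.2,0,0,0],[0.15,-0.4,0,0,0],[0.15,-0.4,0,0,0]]
  ]
}}

```text
clock: 13.32
eef_pos: [0.534, 0.3181, 0.0471]
tool_rot: [0.593, 0.805, 0.006, -0.007]
ft_force: [-9.1, 24.2, 1.0]
grip_width: 0.0001
```

```bash
python3 look.py 12
```

```text
13.325 [0.53398445 0.31814493 0.04714247] [0.03979843 0.09188654] [-9.08982042 24.17864121  1.04898074]
```

View pics/b12.png

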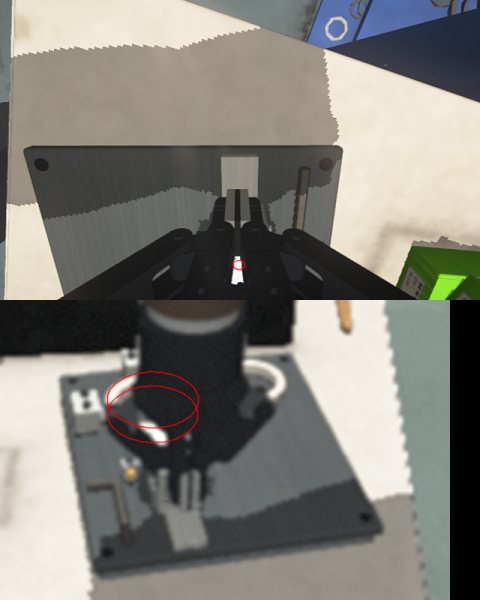

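Request:
{"method": "send_rows", "body": {
  "targets": [
    [[-0.2,0.7,0,0,0],[-0.6,2,0,0,0],[-1.2,4,0,0,0],[-1.8,6,0,0,0],[-1.8,6,5,0,0],[-1.8,6,11,0,0],[-1.8,6,17,0,0],[-3.5,1,17,0,0],[-5,-4,17,0,0],[-6,-9,17,0,0],[-6,-13,17,0,0],[-6,-13,17,0,0]]
  ]
}}

```text
clock: 14.92
eef_pos: [0.4769, 0.1767, 0.2168]
tool_rot: [0.597, 0.802, -0.0, 0.0]
ft_force: [0.2, -0.5, 0.0]
grip_width: 0.0004
```

```bash
python3 look.py 13;  python3 - <<'E'
from h import *
g=cv2.imread("pics/w13.png")
o=bot.get_obs();p=np.load("p.npy");ps=pose("wrist",o)
u=proj(ps,W(p,[[0.02,0.0,.03]]))[0].astype(int); print(u)
y0=max(0,u[1]-110);x0=u[0]-130
cv2.imwrite("pics/w13z.png",cv2.resize(g[y0:y0+200,x0:x0+260],None,fx=3,fy=3,interpolation=cv2.INTER_CUBIC))
E
```

```text
14.925 [0.47686413 0.17670051 0.21677107] [-0.05664982 -0.02629548] [ 0.18017764 -0.50522214  0.02280732]
[391 150]
```

View pics/w13z.png

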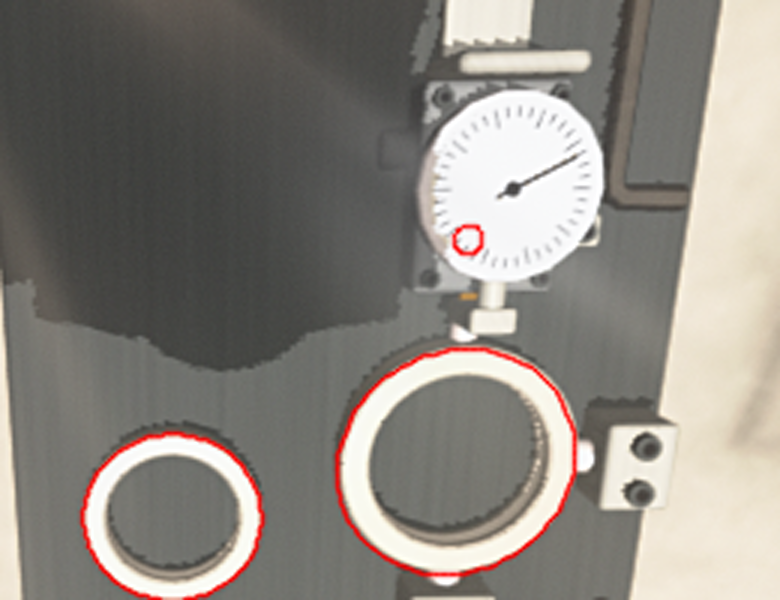

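View pics/w13.png

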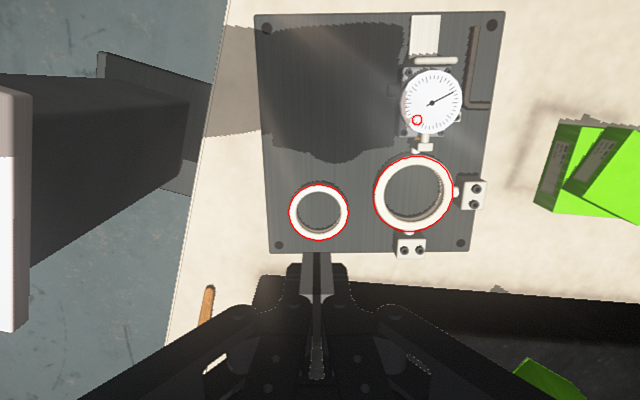

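```bash
python3 - <<'E'
from h import *
o=bot.get_obs();p=np.load("p.npy");ps=pose("wrist",o)
print(loc(p,onplane(ps,[261+463/3,40+51/3],.071)),loc(p,onplane(ps,[261+590/3,40+51/3],.071)))
print(o['ft_force'],bot.job_done())
E
```

```text
[0.02440692 0.08273788] [0.05854991 0.0824782 ]
the job is handed in; nothing more can be done
[-0.35168517  0.17293393  0.00841684] None
```

The large ring is against both stop pins, the gauge slide has been pushed to a hard stop, and the dial's needle has moved. One check of the slide's travel disagrees with the others (below). The job was handed in at about 15 s of the 58 s allowed, with the arm raised clear of everything.

**Ring:** I put the shut fingertips in the bore and slid the ring flat along a diagonal between the small ring and the contact. I pressed it against both pins with about 14 N towards one and 17 N towards the other. A wrist picture afterwards showed it on the computed seat outline and touching both pins. The small ring was still on its original outline.

**Slide:** I pushed the thumb plate along the comparator's -y until it stopped. It did not move as the force rose from about 17 N to 26 N. After I backed off, the picture showed the contact bearing on the ring and the needle turned clearly from its starting position. I did not touch the dial.

**Check that disagreed:**
- **Travel:** the thumb plate moved about 31 mm in the pictures. That fits the full 36 mm only if the slide started about 5 mm forward.
- **Starting position:** my earlier measurement of the contact tip suggested it started near 0.
- **Judgement:** I went by the firm stop and the needle, and put the difference down to camera error of a few mm.

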